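Fit the centring pin in the banding wheel's block

ROBOT

A 6-joint arm with a two-finger parallel gripper is mounted at the origin on the work surface. World frame = base frame: x ahead of the robot, y to its left, z up, the work surface at z = 0. Lengths are in m, angles in rad, forces in N, time in s.
With the tool pointing down it reaches from about 0.25 to 0.725 m from the base axis. Payload 4 kg.
Tool frame: the origin (TCP) lies midway between the tips of the shut fingers; the grasp point (between the pads) lies 19 mm behind it; z points along the fingers, y is the line along which they close (so a half turn about z gives the same grasp; the last joint's range is limited). The gripper opens to 85 mm and grips with 20 to 120 N. Pads are 22 mm wide; open, the fingers measure 114 mm over their backs; the gripper's body (76 mm by 85 mm) begins 54 mm behind the grasp point. The pads swing forward as they close: fully open they stand 13 mm farther back than shut.
Start: joints at [1.116, 0.241, 0.005, 1.335, 0, 1.571], TCP at [0.22, 0.449, 0.231] pointing down, gripper open.
Joint ranges: [-2.72, 2.72], [-1.05, 1.87], [-1.09, 1.28], [-1.99, 2.15], [-1.42, 1.44], [-3.14, 3.14]. Speed limits (rad/s): [2.79, 2.79, 3.14, 3.14, 3.14, 3.14].

INTERFACE

Orientations are given as a unit quaternion [x, y, z, w].
In Python, from workcell import get_obs, camera, job_done, silhouettes gives the robot as it stands. The module is installed in compiled form; this text tells all that it offers.
- The arm moves only by the tool drive_tool, never from a script. Its argument "increments" is a list of rows, each a list of 3 entries, a list of its own where there are three numbers: the shift along the world's x, y, z in mm, then the turn, a rotation vector about the world's x, y, z in degrees, then the opening, from 0 (shut) to 1 (fully open). A call has 1 to 8 rows; each row shifts and turns the commanded pose from where the row before left it; what a row does not reach is not made up. A row lasts 1/12 s, in which the tool goes at most 41.7 mm and 7.16 degrees, less where a joint would pass 70% of its speed; a pose out of reach is approached as far as the arm can. A call is refused whole if a number of a shift passes 41.7 or a number of a turn 7.16, either way. A call with a gripper value outside its range is refused whole. The fingers move at their own pace and stop on an object; the grip force is fixed at half the most. Time passes only in rows, so rows that do not move let the fingers close. It gives the time, the measured TCP pose, the force, the opening and the grip force at its end, in the units of the state.
- get_obs(): the state, without advancing time (a new reading comes with each control period).
- camera(name): name is "scene" or "top" or "wrist"; returns a dict with "image" (420x560x3 uint8, red, green, blue), "K" (3x3 intrinsics, pixels), "view" (4x4, takes a point from world to camera coordinates). Camera axes: x right, y down, z forward; pixel columns grow to the right and rows downward; lengths in m; the calibration is good to about 2 mm. A picture is of the moment at which its call begins. There is no depth.
- job_done(): hands the job in; it is judged then, once.
Trained networks look in a picture, given as the dict that the camera call returned (one of the last four; its "shot" number tells which), for a name from the list of things; names that differ only in an ending like _2 or _b are one class to them, and where a whole thing is asked for, a point or a joint stands for the part that bears it (a point fixed in the world has none). Each returns a list of dicts, best first, with "conf" (0 to 1); they miss things now and then, are a little off and sometimes report something else, mostly with a low value. They report only what shows in the picture. A call takes as long as a camera call. They do not tell look-alikes from the thing itself.
- silhouettes(query, picture): "region" (420x560 bool, what is visible of it) and "bbox" ([left, top, right, bottom] in pixels, round what is visible of it).
The state is a dict: "clock": time; "joint_pos": joint angles; "joint_vel": joint speeds; "tau": joint torques, N m; "eef_pos": TCP position; "tool_rot": TCP orientation; "ft_force": force on the tool from outside, world axes, zero at the start; "ft_torque": the same for the moment, N m; "grip_width": finger opening in m; "grasp_force": force on a finger pad.
Only numpy, scipy, OpenCV 4.12 (cv2) and the standard library are available. Lean on these libraries where they do the work, as an engineer would, in place of code of your own. Each camera call takes 0.05 s, during which the arm holds its last target. There are 200 camera calls.

TASK

Take the cone-topped centring pin out of the rack and fit it in the hole in the wooden block on the banding wheel: the block was screwed on by hand and sits a little off-centre, so feel for the hole lightly, then press the pin straight down until its shoulder is fully home on the block, and let go. Do not push hard enough to bruise the wood, and leave the other pins, the cups and the glaze jar where they are.

Things in the scene. Friction and masses are not known exactly. Their poses are not given: they have to be found in the camera images.
- cone_pin: Pale beech, 50 g. Shank 16 mm in diameter, 26 mm long, square-cut end; above it a round head 30 mm in diameter, 26 mm high (the grip), topped by an 18 mm high cone: 70 mm in all. The shoulder (underside of the head) is 26 mm above the origin, which is the centre of the shank's lower end; z along the pin to the cone. Starts upright in one of the rack's three places, shoulder on the rack.
- flat_pin: Pale beech, 50 g. Shank 16 mm in diameter, 26 mm long, square-cut end; square flat head 30 x 30 x 30 mm. Origin at the shank's lower end. In another place of the rack; not for this job, leave it there.
- ball_pin: Pale beech, 50 g. Shank 16 mm in diameter, 26 mm long, square-cut end; short round head with a ball top of 34 mm diameter. Origin at the shank's lower end. In another place of the rack; not for this job, leave it there.
- rack: Dark wooden rack, fixed to the table, 60 (x) x 190 (y) x 40 mm high. Origin: centre of its underside; its y runs along the row of three holes, 65 mm apart (y = -65, 0, 65 mm). Holes are 22 mm wide, so the pins stand with 3 mm play all round.
- wheel: Banding wheel (potter's turntable), fixed, locked: dark round head 220 mm across, its top 70 mm above the table, and on it a brown wooden block 130 x 130 x 40 mm, sides along the wheel's x and y; the block counts as part of the wheel. Origin: on the wheel's axis at table height. The block sits up to 5 mm off the axis in x and up to 5 mm in y, each time otherwise, unmeasured; it does not shift.
- wheel_top (a point): Point on the wheel's axis level with the block's top face, 110 mm above the table; z up. Up to 5 mm away in x and in y, mid-block, is the blind hole: round, 17.5 mm wide, sharp-edged, 36 mm deep. A pin slides freely 18 mm in; the last 8 mm till its shoulder meets the block are tight and take about 8 N; it stays where pushed. Over 40 N between pin and wheel bruises the wood.
- cup_a: White bisque cup, 72 mm across, 62 mm high, standing on the table. Origin: centre of its underside. A bystander.
- cup_b: White bisque cup, like the other. A bystander.
- glaze_jar: Glaze jar with white cap, 84 mm across, 110 mm high, standing on the table. Origin: centre of its underside. A bystander.
Not all that is in view belongs to the job. Leave any purple look-alike of the cone_pin alone. Of the things that look like the rack, the larger one is meant.

How it is judged:
On the way, in this order (a step that is already met when the one before it is completed fails the run):
1. the cone-topped pin is lifted clear of the rack (z of cone_pin in the frame of rack above 0.045 m), for 0.1 s.
2. its shank has entered the hole in the block (z of cone_pin in the frame of wheel_top below -0.01 m and horizontal distance between cone_pin and wheel_top below 0.01 m), for 0.1 s.
3. it is pressed home, shoulder on the block (z of cone_pin in the frame of wheel_top below -0.024 m and horizontal distance between cone_pin and wheel_top below 0.01 m and angle between the z axis of cone_pin and the z axis of wheel, either way round below 0.06 rad), for 0.2 s.
At the end, for the whole second after the job is handed in: The cone-topped pin stands upright in the block's hole (within 0.06 rad of the wheel's axis direction, within 10 mm of the axis), its shoulder within 2 mm of the block's top, released and at rest (all of step 3 and linear speed of cone_pin below 0.02 m/s and contact force between the fingers and cone_pin below 0.1 N); the robot touches nothing.
It fails at once if the pin and the wheel with its block press on each other with more than 40 N (contact force between cone_pin and wheel above 40 N).
It fails at once if another pin is moved by more than 15 mm (distance of any of flat_pin, ball_pin from where it was at the start of the episode above 0.015 m).
It fails at once if a cup or the glaze jar is moved by more than 20 mm (distance of any of cup_a, cup_b, glaze_jar from where it was at the start of the episode above 0.02 m).
It also fails if it takes over 72 s, if anything falls off the work surface, if the arm or the gripper's body presses on something with over 40 N, if the wrist force passes 120 N, or if a joint passes its speed limit or range.

## Working session

There is one attempt and no reset: what is moved stays moved. The work goes in short steps, Python scripts to look and compute and a tool call to move; the robot and the scene stay as the last step left them, time stands still between calls to the robot, and variables do not carry over. Pictures are saved under pics/ and viewed, at most 10 in all, crops included, and the job is handed in when it is done.

Besides the shell and the picture viewer there is one more tool, called by a JSON object that holds its "name" and its "arguments", one argument or row to a line. drive_tool: Moves the arm, as the interface text tells. Its arguments: {"type":"object","properties":{"increments":{"type":"array"}},"required":["increments"]}

```bash
mkdir -p pics
cat > h.py <<'E'
import numpy as np, cv2
from workcell import *
def ray(c,u,v,z):
    K=np.array(c["K"]);V=np.array(c["view"]);R=V[:3,:3];t=V[:3,3]
    o=-R.T@t; d=R.T@np.linalg.inv(K)@[u,v,1]
    return o+d*(z-o[2])/d[2]
def proj(c,p):
    q=np.array(c["K"])@(np.array(c["view"])@[*p,1])[:3]; return q[:2]/q[2]
def save(c,n,box=None,s=1):
    im=c["image"][...,::-1]
    if box: im=im[box[1]:box[3],box[0]:box[2]]
    cv2.imwrite(n,cv2.resize(im,None,fx=s,fy=s,interpolation=cv2.INTER_CUBIC))
E
python3 - <<'E'
from h import *
s=camera("scene");t=camera("top")
im=np.vstack([s["image"],t["image"]])
cv2.imwrite("pics/a.png",cv2.resize(s["image"][...,::-1],None,fx=1.4,fy=1.4)); cv2.imwrite("pics/b.png",cv2.resize(t["image"][...,::-1],None,fx=1.4,fy=1.4))
for c,n in((s,'scene'),(t,'top')):
  for q in("cone_pin","flat_pin","ball_pin","rack","wheel"):
    for d in silhouettes(q,c)[:4]:
      m=d["region"]; y,x=np.nonzero(m); print(n,q,round(d["conf"],2),np.round(d["bbox"]),round(x.mean(),1),round(y.mean(),1),len(x))
print(get_obs()); print(-t["view"][:3,:3].T@t["view"][:3,3],-s["view"][:3,:3].T@s["view"][:3,3])
E
```

```text
scene cone_pin 0.77 [348. 247. 365. 263.] 356.8 255.2 217
scene cone_pin 0.55 [333. 280. 343. 303.] 339.6 291.8 304
scene flat_pin 0.55 [373. 254. 396. 276.] 383.4 266.6 298
scene ball_pin 0.8 [328. 236. 342. 256.] 333.6 244.4 241
scene rack 0.85 [418. 251. 486. 292.] 451.8 270.1 1198
scene rack 0.74 [314. 244. 401. 300.] 357.3 271.3 2014
scene wheel 0.67 [211. 195. 297. 271.] 253.1 231.5 4804
top cone_pin 0.63 [218. 160. 227. 174.] 222.1 167.2 91
top flat_pin 0.49 [189. 192. 204. 206.] 197.5 197.2 111
top flat_pin 0.24 [183. 186. 254. 223.] 220.6 204.6 983
top rack 0.92 [131. 218. 173. 250.] 151.8 234.6 650
top rack 0.57 [184. 186. 252. 221.] 219.9 204.2 1014
top wheel 0.82 [269. 164. 344. 239.] 306.3 202.0 4497
{'clock': 0.6, 'joint_pos': array([ 1.11603364e+00,  2.40584749e-01,  5.01832052e-03,  1.33519776e+00,
       -5.32501520e-07,  1.57079230e+00]), 'joint_vel': array([ 8.55878931e-04, -2.54117224e-03, -5.05766414e-05,  1.07686062e-04,
        1.38162647e-03, -4.08927795e-04]), 'tau': array([ 5.10528366e-05, -3.71973753e+01,  2.52572107e+01,  1.38346291e-03,
        5.16472062e-05,  1.36876345e-06]), 'eef_pos': array([0.21962887, 0.44919108, 0.2313211 ]), 'tool_rot': array([2.25425084e-01, 9.74260505e-01, 1.55945335e-05, 3.88162558e-06]), 'ft_force': array([ 0.26806935, -0.04807296,  0.62680123]), 'ft_torque': array([-0.00807567, -0.00862179,  0.00145882]), 'grasp_force': 0.0, 'grip_width': 0.0855616637888627}
[ 0.42713277 -0.00813462  1.38912917] [1.46991772 0.29809341 0.71987743]
```

View pics/a.png

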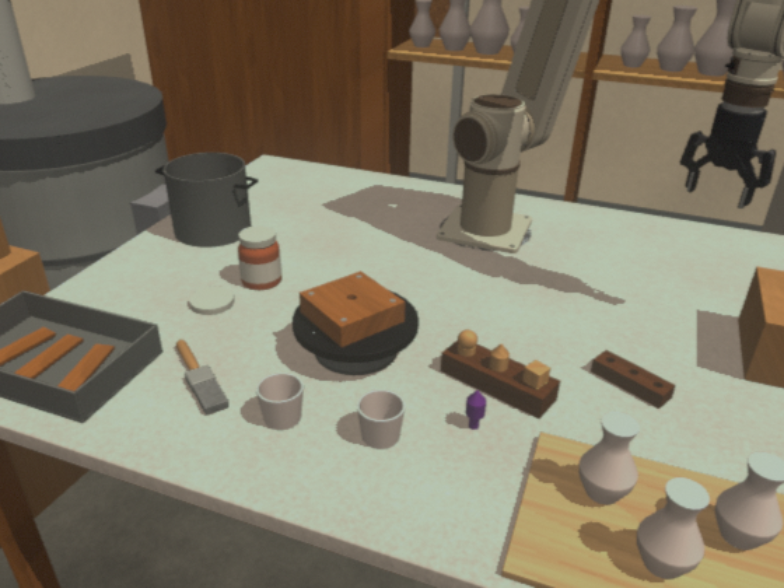

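View pics/b.png

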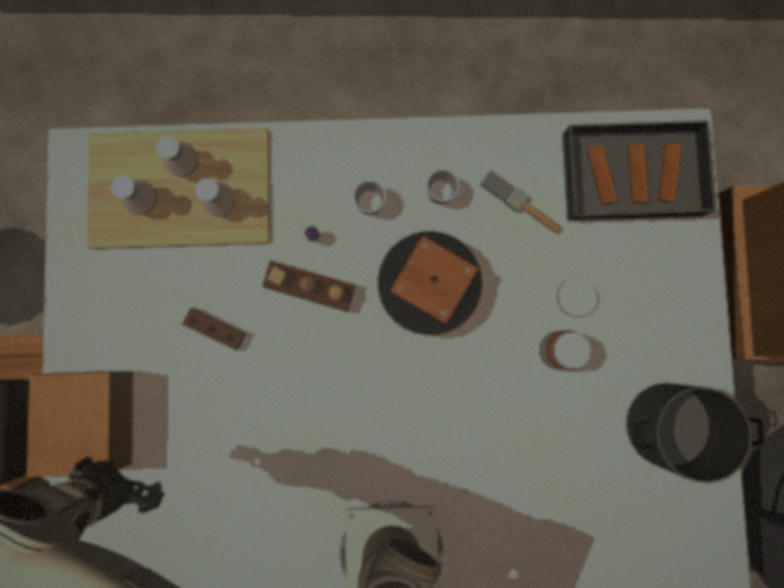

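Scene picture (native pixels): rack with ball (333,244), cone (357,255) and flat (383,267). The purple cone look-alike stands loose at (339,292), and a smaller rack is at (452,270). The larger rack and the beech cone-top in its middle place fit the description. In the top view, the cone pin is at about (219,203) and the hole at about (310,199).

Run:
```python
from h import *
from scipy.spatial.transform import Rotation as R
s=camera("scene");t=camera("top")
save(s,"pics/c.png",(305,225,415,310),6)
m=[d for d in silhouettes("rack",t) if d["bbox"][0]>178][0]["region"]
c,(w,h),a=cv2.minAreaRect(np.argwhere(m)[:,::-1].astype(np.float32))
print(c,w,h,a)
P=ray(t,*c,.045); print("rack c",P)
b=cv2.boxPoints((c,(w,h),a)); W=np.array([ray(t,*x,.04) for x in b]);print(W)
for n,u,v,z in(("cone",219,203,.084),("hole",310.7,199.3,.11),("ball",240,209,.08),("flat",198,197,.07)): print(n,ray(t,u,v,z))
for n,u,v,z in(("cone tip",357,247,.084),("hole",352/1.4,297/1.4,.11),("ball",334,243,.08),("flat",384,262,.07)): print(n,ray(s,u,v,z))
# wheel head circle dark: wheel silhouette
m=[d for d in silhouettes("wheel",t)][0]["region"]
(cx,cy),r=cv2.minEnclosingCircle(np.argwhere(m)[:,::-1].astype(np.float32)); print("wheel axis",ray(t,cx,cy,.07),r,ray(t,cx+r,cy,.07))
print(R.from_quat(get_obs()["tool_rot"]).as_matrix())
w=camera("wrist");print(w["K"],w["view"],get_obs()["eef_pos"])
```

```text
(219.84902954101562, 204.02828979492188) 65.38361358642578 21.56560516357422 15.945395469665527
rack c [0.56773773 0.16099186 0.045     ]
[[0.56728538 0.26484663 0.04      ]
 [0.62947064 0.24629609 0.04      ]
 [0.5692357  0.05844173 0.04      ]
 [0.50761422 0.07772519 0.04      ]]
cone [0.5667313  0.15849225 0.084     ]
hole [ 0.56642052 -0.10559527  0.11      ]
ball [0.54774884 0.09831314 0.08      ]
flat [0.5878508  0.22163144 0.07      ]
cone tip [0.57842798 0.16090928 0.084     ]
hole [ 0.57029203 -0.09943239  0.11      ]
ball [0.57728227 0.10781107 0.08      ]
flat [0.59170451 0.22560988 0.07      ]
wheel axis [ 0.5639082 -0.0960006  0.07     ] 38.02788543701172 [ 0.56045277 -0.20717443  0.07      ]
[[-8.98354767e-01  4.39270658e-01  2.29205496e-05]
 [ 4.39270659e-01  8.98354766e-01  4.45857126e-05]
 [-1.00558967e-06  5.01221124e-05 -9.99999999e-01]]
[[332.73171839   0.         279.84972419]
 [  0.         332.73171839 205.21579946]
 [  0.           0.           1.        ]] [[ 4.39816595e-01  8.98087368e-01  6.64810163e-04 -5.00209343e-01]
 [ 8.48508697e-01 -4.15778963e-01  3.27354310e-01 -4.17763165e-02]
 [ 2.94269185e-01 -1.43411761e-01 -9.44901431e-01  3.80773753e-01]
 [ 0.00000000e+00  0.00000000e+00  0.00000000e+00  1.00000000e+00]] [0.21962143 0.44915226 0.23130312]
```

View pics/c.png

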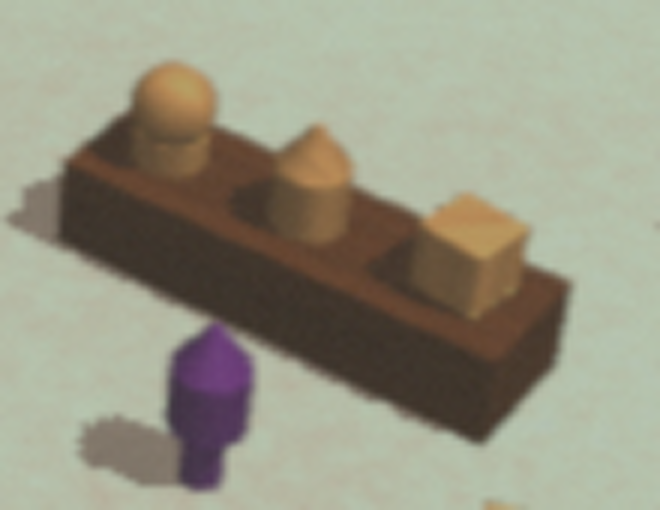

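Crop confirms it: the beech cone-top is in the middle place, native (358,246), and the purple one stands outside the rack. The row yaw is about 17.7° from y, so I close across the row and turn by −81.6°.

{"name": "drive_tool", "arguments": {
  "increments": [
    [[28,-24,0],[0,0,-6.8],1],
    [[29,-24,0],[0,0,-6.8],1],
    [[29,-24,0],[0,0,-6.8],1],
    [[29,-24,0],[0,0,-6.8],1],
    [[29,-24,0],[0,0,-6.8],1],
    [[29,-24,0],[0,0,-6.8],1],
    [[29,-24,0],[0,0,-6.8],1],
    [[29,-24,0],[0,0,-6.8],1]
  ]
}}

```text
clock: 1.52
eef_pos: [0.4519, 0.2558, 0.2315]
tool_rot: [0.648, 0.762, 0.0, 0.0]
ft_force: [0.2, 0.5, -0.0]
grip_width: 0.0854
grasp_force: 0.0
```

{"name": "drive_tool", "arguments": {
  "increments": [
    [[29,-24,0],[0,0,-6.8],1],
    [[29,-24,0],[0,0,-6.8],1],
    [[29,-24,0],[0,0,-6.8],1],
    [[29,-25,0],[0,0,-6.8],1],
    [[0,0,0],[0,0,0],1],
    [[0,0,0],[0,0,0],1]
  ]
}}

```text
clock: 2.02
eef_pos: [0.5677, 0.1584, 0.2304]
tool_rot: [0.808, 0.589, -0.0, -0.0]
ft_force: [-0.6, -0.3, 0.2]
grip_width: 0.0852
grasp_force: 0.0
```

Run:
```python
from h import *
from scipy.spatial.transform import Rotation as R
w=camera("wrist");o=get_obs()
print(o["eef_pos"],R.from_quat(o["tool_rot"]).as_matrix().round(3).tolist(),o["joint_pos"].round(2))
save(w,"pics/d.png",None,1.4)
for q in("cone_pin","rack","wheel","flat_pin","ball_pin"):
    for d in silhouettes(q,w)[:3]:
      y,x=np.nonzero(d["region"]); print(q,round(d["conf"],2),np.round(d["bbox"]),x.mean().round(1),y.mean().round(1),len(x), ray(w,x.mean(),y.mean(),.06).round(4))
      if q=="rack":
        r=cv2.minAreaRect(np.argwhere(d["region"])[:,::-1].astype(np.float32));print(r)
```

```text
[0.5666647  0.15955592 0.23065979] [[0.304, 0.953, -0.001], [0.953, -0.304, 0.0], [-0.0, -0.001, -1.0]] [0.27 0.42 0.26 1.41 0.   2.15]
cone_pin 0.83 [266. 158. 298. 197.] 281.6 178.4 914 [0.5699 0.1617 0.06  ]
cone_pin 0.82 [374. 134. 412. 168.] 390.9 150.3 1015 [0.6761 0.1561 0.06  ]
rack 0.95 [ 94.   0. 151.  68.] 123.9 30.1 3428 [0.4827 0.3248 0.06  ]
((122.99998474121094, 32.49999237060547), (64.99998474121094, 55.99999237060547), 90.0)
rack 0.9 [250.  72. 314. 261.] 281.0 158.6 7802 [0.5752 0.1803 0.06  ]
((282.0, 164.99996948242188), (63.99999237060547, 181.99996948242188), 0.0)
wheel 0.81 [250. 293. 392. 400.] 325.2 346.5 10048 [ 0.5567 -0.0462  0.06  ]
flat_pin 0.73 [250. 295. 393. 401.] 325.4 346.4 10172 [ 0.5569 -0.0462  0.06  ]
flat_pin 0.72 [259.  89. 298. 129.] 280.3 108.7 1147 [0.5886 0.2238 0.06  ]
ball_pin 0.87 [265. 219. 298. 262.] 280.9 238.4 1047 [0.5498 0.1012 0.06  ]
```

View pics/d.png

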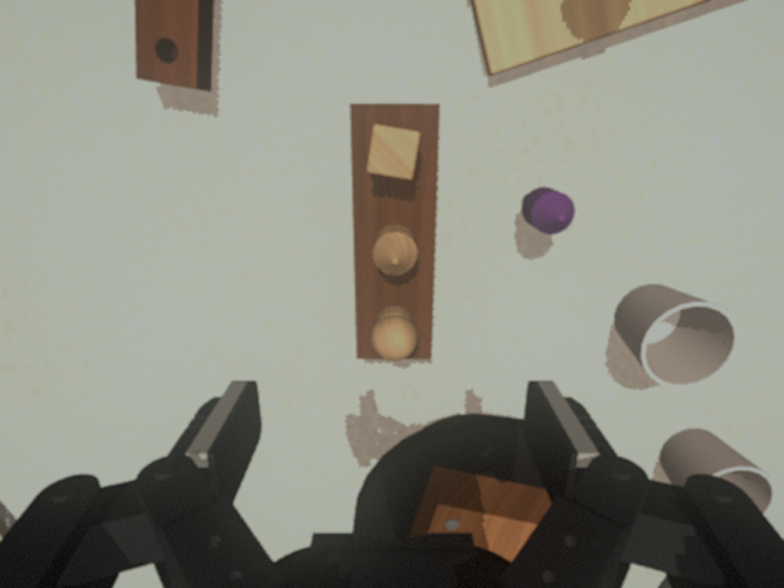

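The wrist view shows the cone tip at native (283,187), and the purple one at (393,150), outside the rack. The pin is nearly centred between the pads, within about 2 mm. I descend next.

{"name": "drive_tool", "arguments": {
  "increments": [
    [[3,1,-25],[0,0,0],1],
    [[0,0,-30],[0,0,0],1],
    [[0,0,-30],[0,0,0],1],
    [[0,0,-30],[0,0,0],1],
    [[0,0,-30],[0,0,0],1],
    [[0,0,-25],[0,0,0],1],
    [[0,0,-17],[0,0,0],1],
    [[0,0,0],[0,0,0],1]
  ]
}}

```text
clock: 2.98
eef_pos: [0.5656, 0.1612, 0.0402]
tool_rot: [0.807, 0.591, -0.004, -0.001]
ft_force: [-1.0, -0.7, -0.3]
grip_width: 0.0854
grasp_force: 0.0
```

{"name": "drive_tool", "arguments": {
  "increments": [
    [[0,0,0],[0,0,0],0.55],
    [[0,0,0],[0,0,0],0.5],
    [[0,0,0],[0,0,0],0.45],
    [[0,0,0],[0,0,0],0.45]
  ]
}}

```text
clock: 3.32
eef_pos: [0.5709, 0.1617, 0.0463]
tool_rot: [0.807, 0.59, 0.002, 0.001]
ft_force: [0.2, 0.0, 0.4]
grip_width: 0.0393
grasp_force: 0.0
```

Run:
```python
from h import *
w=camera("wrist");o=get_obs();print(o["eef_pos"],o["grip_width"],o["ft_force"])
save(w,"pics/e.png",None,1.4)
```

```text
[0.57074529 0.16160278 0.04602417] 0.038644255129471304 [ 0.05121362 -0.58042639 -0.30741248]
```

View pics/e.png

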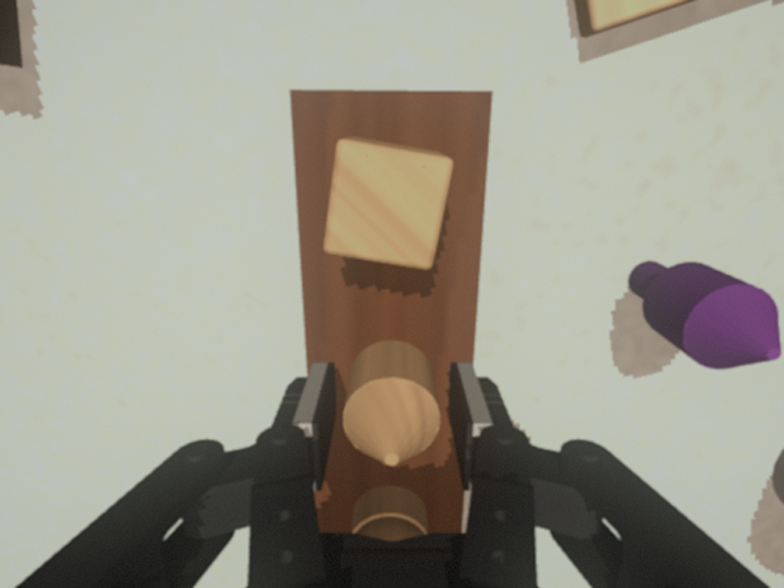

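Run:
```python
from h import *
w=camera("wrist");o=get_obs();e=o["eef_pos"];print(e)
print("tip", ray(w,279.3,328.6,.084))
print("cone base edges", ray(w,246,298,.066),ray(w,313.5,298,.066))
r=np.array([.304,.953,0])
for z in (.04,.044,.05,.06,.065): print(z,(1.4*proj(w,[*e[:2],z])).round(),[(1.4*proj(w,np.array([*e[:2],z])+s*.011*r+k*.0195*np.array([.953,-.304,0]))).round().tolist() for s in(1,-1) for k in (1,-1)])
```

```text
[0.57049898 0.16144538 0.04569333]
tip [0.5697274  0.16050126 0.084     ]
cone base edges [0.55644677 0.16606096 0.066     ] [0.58416345 0.15717776 0.066     ]
0.04 [392. 375.] [[447.0, 347.0], [337.0, 347.0], [445.0, 401.0], [339.0, 401.0]]
0.044 [392. 381.] [[449.0, 353.0], [336.0, 353.0], [446.0, 408.0], [338.0, 408.0]]
0.05 [392. 390.] [[451.0, 361.0], [334.0, 361.0], [448.0, 417.0], [336.0, 417.0]]
0.06 [392. 406.] [[455.0, 376.0], [330.0, 376.0], [452.0, 435.0], [333.0, 435.0]]
0.065 [392. 416.] [[457.0, 384.0], [328.0, 385.0], [454.0, 445.0], [331.0, 445.0]]
```

Centred within 1 mm and the tips stand about 9 mm above the rack. I lower 4 mm and grip.

{"name": "drive_tool", "arguments": {
  "increments": [
    [[-1,-1,-4],[0,0,0],0.45],
    [[0,0,0],[0,0,0],0.3],
    [[0,0,0],[0,0,0],0],
    [[0,0,0],[0,0,0],0],
    [[0,0,0],[0,0,0],0],
    [[0,0,0],[0,0,0],0],
    [[0,0,0],[0,0,0],0]
  ]
}}

```text
clock: 4.0
eef_pos: [0.5687, 0.1601, 0.0404]
tool_rot: [0.807, 0.59, -0.0, 0.0]
ft_force: [-1.3, -0.1, 2.7]
grip_width: 0.0285
grasp_force: 59.1
```

{"name": "drive_tool", "arguments": {
  "increments": [
    [[0,0,10],[0,0,0],0],
    [[0,0,20],[0,0,0],0],
    [[0,0,25],[0,0,0],0],
    [[0,0,25],[0,0,0],0],
    [[0,0,25],[0,0,0],0],
    [[0,0,25],[0,0,0],0],
    [[0,0,20],[0,0,0],0],
    [[0,0,0],[0,0,0],0]
  ]
}}

```text
clock: 4.67
eef_pos: [0.5712, 0.161, 0.196]
tool_rot: [0.807, 0.59, 0.004, 0.002]
ft_force: [0.5, 0.3, 0.6]
grip_width: 0.0281
grasp_force: 59.8
```

Run:
```python
from h import *
w=camera("wrist");o=get_obs();e=o["eef_pos"];print(e,o["grip_width"],o["grasp_force"],o["ft_force"])
s=camera("scene");t=camera("top")
# refine hole: darkest blob near expected
for n,c,u,v in(("top",t,310.7,199.3),("scene",s,251.4,212)):
  g=cv2.cvtColor(c["image"],cv2.COLOR_RGB2GRAY).astype(float);u,v=int(u),int(v)
  p=g[v-7:v+8,u-7:u+8];k=np.clip(np.median(p)*.8-p,0,None);ys,xs=np.mgrid[v-7:v+8,u-7:u+8]
  cu,cv=(k*xs).sum()/k.sum(),(k*ys).sum()/k.sum();print(n,cu,cv,ray(c,cu,cv,.11),ray(c,cu,cv,.105))
a=w["image"];b=cv2.resize(s["image"],None,fx=1,fy=1)
cv2.imwrite("pics/f.png",np.hstack([cv2.resize(a,(480,360)),cv2.resize(s["image"][170:290,200:400],(320,192)).copy() if 0 else cv2.resize(s["image"][150:330,210:370],(320,360))])[...,::-1])
```

```text
[0.5702465  0.16073562 0.19341418] 0.02848246563206797 59.824939428654034 [ 0.09906938 -0.05146304 -1.50188556]
top 311.0 200.0 [ 0.56439533 -0.1063703   0.11      ] [ 0.56493187 -0.1067543   0.105     ]
scene nan nan [nan nan nan] [nan nan nan]<stdin>:8: RuntimeWarning: invalid value encountered in scalar divide
```

View pics/f.png

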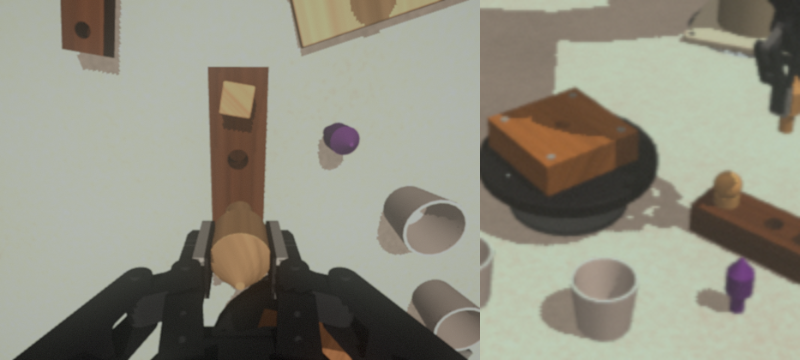

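The pin is held upright in the gripper, the middle rack hole is empty, and the flat, ball and purple pins are untouched. I move past the block so the wrist camera looks at its hole.

{"name": "drive_tool", "arguments": {
  "increments": [
    [[-3,-30,3],[0,0,0],0],
    [[-3,-35,3],[0,0,0],0],
    [[-3,-35,3],[0,0,0],0],
    [[-3,-35,3],[0,0,0],0],
    [[-3,-35,3],[0,0,0],0],
    [[-3,-35,3],[0,0,0],0],
    [[-3,-35,0],[0,0,0],0],
    [[-3,-35,0],[0,0,0],0]
  ]
}}

```text
clock: 5.48
eef_pos: [0.5432, -0.1162, 0.2065]
tool_rot: [0.807, 0.59, -0.001, -0.001]
ft_force: [1.1, 0.6, -1.1]
grip_width: 0.0281
grasp_force: 59.8
```

{"name": "drive_tool", "arguments": {
  "increments": [
    [[-3,-30,0],[0,0,0],0],
    [[-3,-30,0],[0,0,0],0],
    [[-3,-26,0],[0,0,0],0],
    [[0,0,0],[0,0,0],0],
    [[0,0,0],[0,0,0],0],
    [[0,0,0],[0,0,0],0],
    [[0,0,0],[0,0,0],0]
  ]
}}

```text
clock: 6.07
eef_pos: [0.5353, -0.1996, 0.2073]
tool_rot: [0.807, 0.591, -0.0, -0.001]
ft_force: [0.1, -0.2, -0.7]
grip_width: 0.0283
grasp_force: 59.8
```

Run:
```python
from h import *
w=camera("wrist");o=get_obs();e=o["eef_pos"];print(e,o["tool_rot"])
g=proj(w,[.566,-.105,.11]);print("expect",g)
save(w,"pics/g.png",None,1.4)
```

```text
[ 0.53549018 -0.19952179  0.20763951] [ 8.06759004e-01  5.90880133e-01 -3.02038793e-04 -6.97411663e-04]
expect [281.6671013   66.56154469]
```

View pics/g.png

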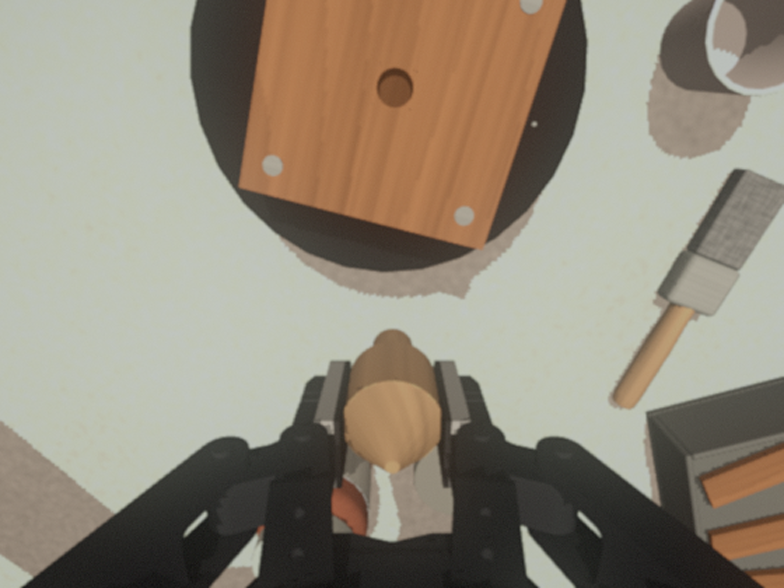

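The hole shows clearly at native (282,63), and the pin is upright on the centre line with its tip at (280,333).

Run:
```python
from h import *
w=camera("wrist");e=get_obs()["eef_pos"];o=get_obs();print(e)
g=w["image"][...,0].astype(np.uint8)[40:85,255:310]
_,m=cv2.threshold(cv2.GaussianBlur(g,(3,3),0),0,255,cv2.THRESH_BINARY_INV+cv2.THRESH_OTSU)
n,l,st,ce=cv2.connectedComponentsWithStats(m)
for i in range(1,n):
  if st[i,4]>60:
    x,y,ww,hh,_a=st[i]; print(st[i],ce[i]+[255,40]); 
    u,v=255+x+(ww-1)/2,40+y+(hh-1)/2; print("hole",ray(w,u,v,.11), np.linalg.norm(ray(w,255+x,v,.11)-ray(w,255+x+ww,v,.11)), np.linalg.norm(ray(w,u,40+y,.11)-ray(w,u,40+y+hh,.11)))
zt=e[2]+.0437
print("pin tip",ray(w,392/1.4,467/1.4,zt)); print("expected shank end ctr px",proj(w,[*e[:2],e[2]-.026])*1.4,"tip",proj(w,[*e[:2],zt])*1.4)
```

```text
[ 0.53567974 -0.19953816  0.20792873]
[ 14   9  26  28 582] [281.4209622   62.13058419]
hole [ 0.5668936  -0.10246608  0.11      ] 0.01729123518270948 0.017176797323766896
pin tip [ 0.53574492 -0.19807814  0.25162873]
expected shank end ctr px [393.18189585 349.60359214] tip [393.46190846 471.4607331 ]
```

{"name": "drive_tool", "arguments": {
  "increments": [
    [[5,16,0],[0,0,0],0],
    [[6,20,0],[0,0,0],0],
    [[7,20,0],[0,0,0],0],
    [[7,20,0],[0,0,0],0],
    [[6,20,-20],[0,0,0],0],
    [[0,0,-25],[0,0,0],0],
    [[0,0,-15],[0,0,0],0],
    [[0,0,0],[0,0,0],0]
  ]
}}

```text
clock: 6.83
eef_pos: [0.5641, -0.1026, 0.1445]
tool_rot: [0.806, 0.591, -0.003, -0.003]
ft_force: [-1.3, -0.2, -1.8]
grip_width: 0.0281
grasp_force: 59.8
```

{"name": "drive_tool", "arguments": {
  "increments": [
    [[0,0,0],[0,0,0],0],
    [[0,0,0],[0,0,0],0],
    [[0,0,0],[0,0,0],0],
    [[0,0,0],[0,0,0],0],
    [[0,0,0],[0,0,0],0],
    [[0,0,0],[0,0,0],0]
  ]
}}

```text
clock: 7.33
eef_pos: [0.567, -0.1051, 0.1491]
tool_rot: [0.807, 0.59, 0.0, 0.0]
ft_force: [0.8, 0.5, -0.0]
grip_width: 0.0285
grasp_force: 59.8
```

Run:
```python
from h import *
o=get_obs();print(o["eef_pos"],o["ft_force"],o["ft_torque"])
t=camera("top");w=camera("wrist");o=get_obs();print(o["eef_pos"],o["ft_force"])
s=camera("scene")
im=np.hstack([cv2.resize(w["image"],(480,360)),cv2.resize(s["image"][150:270,200:307],(320,360),interpolation=cv2.INTER_CUBIC)])
cv2.imwrite("pics/i.png",im[...,::-1])
```

```text
[ 0.56699786 -0.10512879  0.14908108] [ 0.77167393  0.52247396 -0.02369936] [ 0.05277984  0.0231298  -0.05017672]
[ 0.56675313 -0.1050396   0.1486809 ] [ 0.54849147  0.56466669 -0.84088391]
```

View pics/i.png

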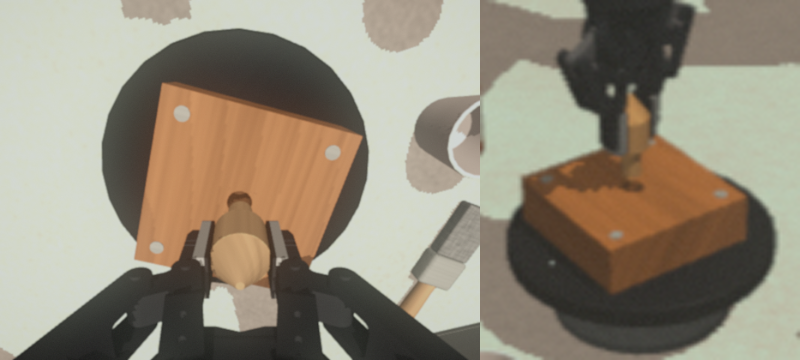

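The pin hovers 13 mm over the block with the hole peeking out just ahead of it. I correct by +2 mm in y and feel downward.

{"name": "drive_tool", "arguments": {
  "increments": [
    [[0,2,-5],[0,0,0],0],
    [[0,0,-4],[0,0,0],0],
    [[0,0,0],[0,0,0],0],
    [[0,0,0],[0,0,0],0],
    [[0,0,0],[0,0,0],0],
    [[0,0,0],[0,0,0],0]
  ]
}}

```text
clock: 7.98
eef_pos: [0.5667, -0.1028, 0.1393]
tool_rot: [0.807, 0.59, 0.0, 0.0]
ft_force: [-0.1, 0.7, -1.1]
grip_width: 0.0279
grasp_force: 59.8
```

{"name": "drive_tool", "arguments": {
  "increments": [
    [[0,0,-2],[0,0,0],0],
    [[0,0,-1],[0,0,0],0],
    [[0,0,-1],[0,0,0],0],
    [[0,0,0],[0,0,0],0],
    [[0,0,0],[0,0,0],0]
  ]
}}

```text
clock: 8.4
eef_pos: [0.5666, -0.1029, 0.1352]
tool_rot: [0.807, 0.59, -0.0, -0.0]
ft_force: [-0.1, -0.8, -0.4]
grip_width: 0.0278
grasp_force: 59.8
```

{"name": "drive_tool", "arguments": {
  "increments": [
    [[0,0,-1],[0,0,0],0],
    [[0,0,0],[0,0,0],0],
    [[0,0,0],[0,0,0],0],
    [[0,0,0],[0,0,0],0]
  ]
}}

```text
clock: 8.73
eef_pos: [0.5666, -0.1029, 0.1343]
tool_rot: [0.807, 0.59, -0.0, 0.0]
ft_force: [-0.4, 0.9, -0.4]
grip_width: 0.0283
grasp_force: 59.8
```

{"name": "drive_tool", "arguments": {
  "increments": [
    [[0,0,-1],[0,0,0],0],
    [[0,0,0],[0,0,0],0],
    [[0,0,0],[0,0,0],0],
    [[0,0,0],[0,0,0],0]
  ]
}}

```text
clock: 9.07
eef_pos: [0.5667, -0.1029, 0.1333]
tool_rot: [0.807, 0.59, -0.0, 0.0]
ft_force: [0.3, -0.8, -0.8]
grip_width: 0.0281
grasp_force: 59.8
```

{"name": "drive_tool", "arguments": {
  "increments": [
    [[0,0,-1],[0,0,0],0],
    [[0,0,0],[0,0,0],0],
    [[0,0,0],[0,0,0],0],
    [[0,0,0],[0,0,0],0]
  ]
}}

```text
clock: 9.4
eef_pos: [0.5666, -0.1029, 0.1322]
tool_rot: [0.807, 0.59, -0.0, -0.0]
ft_force: [-0.0, -0.6, -2.3]
grip_width: 0.0285
grasp_force: 59.8
```

Already about 4 mm below the surface contact height with no force: it has probably gone in. I continue lightly.

{"name": "drive_tool", "arguments": {
  "increments": [
    [[0,0,-1],[0,0,0],0],
    [[0,0,-1],[0,0,0],0],
    [[0,0,0],[0,0,0],0],
    [[0,0,0],[0,0,0],0]
  ]
}}

```text
clock: 9.73
eef_pos: [0.5666, -0.1028, 0.1302]
tool_rot: [0.807, 0.59, -0.0, -0.0]
ft_force: [-0.8, 0.1, -1.7]
grip_width: 0.0285
grasp_force: 59.8
```

{"name": "drive_tool", "arguments": {
  "increments": [
    [[0,0,-1],[0,0,0],0],
    [[0,0,-1],[0,0,0],0],
    [[0,0,0],[0,0,0],0],
    [[0,0,0],[0,0,0],0]
  ]
}}

```text
clock: 10.07
eef_pos: [0.5666, -0.1029, 0.1282]
tool_rot: [0.807, 0.59, -0.0, -0.0]
ft_force: [-0.8, -0.3, -1.5]
grip_width: 0.0285
grasp_force: 59.8
```

{"name": "drive_tool", "arguments": {
  "increments": [
    [[0,0,-2],[0,0,0],0],
    [[0,0,-2],[0,0,0],0],
    [[0,0,-2],[0,0,0],0],
    [[0,0,-2],[0,0,0],0],
    [[0,0,0],[0,0,0],0],
    [[0,0,0],[0,0,0],0]
  ]
}}

```text
clock: 10.57
eef_pos: [0.5665, -0.1029, 0.12]
tool_rot: [0.807, 0.59, -0.0, -0.0]
ft_force: [0.5, -0.2, -1.5]
grip_width: 0.0283
grasp_force: 59.8
```

{"name": "drive_tool", "arguments": {
  "increments": [
    [[0,0,-1],[0,0,0],0],
    [[0,0,-1],[0,0,0],0],
    [[0,0,-1],[0,0,0],0],
    [[0,0,0],[0,0,0],0],
    [[0,0,0],[0,0,0],0]
  ]
}}

```text
clock: 10.98
eef_pos: [0.5668, -0.1029, 0.1181]
tool_rot: [0.807, 0.59, 0.0, 0.0]
ft_force: [-1.5, 0.2, 4.5]
grip_width: 0.0283
grasp_force: 60.5
```

Tight zone reached exactly at 18 mm depth. I press on in 1 mm steps.

{"name": "drive_tool", "arguments": {
  "increments": [
    [[0,0,-1],[0,0,0],0],
    [[0,0,-1],[0,0,0],0],
    [[0,0,-1],[0,0,0],0],
    [[0,0,0],[0,0,0],0]
  ]
}}

```text
clock: 11.32
eef_pos: [0.5667, -0.1029, 0.1154]
tool_rot: [0.807, 0.59, 0.0, 0.0]
ft_force: [-1.8, -0.6, 5.9]
grip_width: 0.0282
grasp_force: 60.8
```

{"name": "drive_tool", "arguments": {
  "increments": [
    [[0,0,-1],[0,0,0],0],
    [[0,0,-1],[0,0,0],0],
    [[0,0,0],[0,0,0],0]
  ]
}}

```text
clock: 11.57
eef_pos: [0.5667, -0.1029, 0.1134]
tool_rot: [0.807, 0.59, 0.0, 0.0]
ft_force: [-2.6, -0.4, 6.7]
grip_width: 0.0281
grasp_force: 60.8
```

{"name": "drive_tool", "arguments": {
  "increments": [
    [[0,0,-1],[0,0,0],0],
    [[0,0,-1],[0,0,0],0],
    [[0,0,0],[0,0,0],0]
  ]
}}

```text
clock: 11.82
eef_pos: [0.5668, -0.1029, 0.1115]
tool_rot: [0.807, 0.59, 0.0, 0.0]
ft_force: [-2.2, -0.1, 6.1]
grip_width: 0.0285
grasp_force: 60.8
```

{"name": "drive_tool", "arguments": {
  "increments": [
    [[0,0,-0.5],[0,0,0],0],
    [[0,0,-0.5],[0,0,0],0],
    [[0,0,0],[0,0,0],0]
  ]
}}

```text
clock: 12.07
eef_pos: [0.5668, -0.1028, 0.1105]
tool_rot: [0.807, 0.59, 0.0, 0.0]
ft_force: [-2.6, -1.5, 7.1]
grip_width: 0.028
grasp_force: 60.8
```

{"name": "drive_tool", "arguments": {
  "increments": [
    [[0,0,-0.5],[0,0,0],0],
    [[0,0,0],[0,0,0],0],
    [[0,0,0],[0,0,0],0]
  ]
}}

```text
clock: 12.32
eef_pos: [0.5668, -0.1029, 0.1103]
tool_rot: [0.807, 0.59, 0.0, 0.0]
ft_force: [-3.6, 0.2, 9.2]
grip_width: 0.028
grasp_force: 60.9
```

{"name": "drive_tool", "arguments": {
  "increments": [
    [[0,0,-0.5],[0,0,0],0],
    [[0,0,0],[0,0,0],0],
    [[0,0,0],[0,0,0],0]
  ]
}}

```text
clock: 12.57
eef_pos: [0.5668, -0.1029, 0.1103]
tool_rot: [0.807, 0.59, 0.001, 0.001]
ft_force: [-3.9, -0.9, 10.6]
grip_width: 0.0283
grasp_force: 61.2
```

{"name": "drive_tool", "arguments": {
  "increments": [
    [[0,0,-0.5],[0,0,0],0],
    [[0,0,-0.5],[0,0,0],0],
    [[0,0,0],[0,0,0],0],
    [[0,0,0],[0,0,0],0]
  ]
}}

```text
clock: 12.9
eef_pos: [0.5668, -0.1029, 0.1102]
tool_rot: [0.807, 0.59, 0.001, 0.001]
ft_force: [-6.0, 1.1, 15.8]
grip_width: 0.0284
grasp_force: 61.7
```

The pin doesn't move (0.1 mm) while the force rises to 16 N, so the shoulder is home. I ease off, open partly and retreat upward.

{"name": "drive_tool", "arguments": {
  "increments": [
    [[0,0,1],[0,0,0],0],
    [[0,0,0.5],[0,0,0],0],
    [[0,0,0],[0,0,0],0.5],
    [[0,0,0],[0,0,0],0.7],
    [[0,0,0],[0,0,0],0.7],
    [[0,0,0],[0,0,0],0.7],
    [[0,0,0],[0,0,0],0.7]
  ]
}}

```text
clock: 13.48
eef_pos: [0.5665, -0.1027, 0.1083]
tool_rot: [0.807, 0.59, -0.0, -0.0]
ft_force: [-1.3, -0.3, 0.3]
grip_width: 0.06
grasp_force: 0.0
```

{"name": "drive_tool", "arguments": {
  "increments": [
    [[0,0,5],[0,0,0],0.7],
    [[0,0,15],[0,0,0],0.7],
    [[0,0,25],[0,0,0],0.7],
    [[0,0,25],[0,0,0],0.7],
    [[0,0,20],[0,0,0],0.7],
    [[0,0,0],[0,0,0],0.7],
    [[0,0,0],[0,0,0],0.7],
    [[0,0,0],[0,0,0],0.7]
  ]
}}

```text
clock: 14.15
eef_pos: [0.5663, -0.1027, 0.1983]
tool_rot: [0.807, 0.59, -0.0, -0.0]
ft_force: [0.5, 0.3, -0.2]
grip_width: 0.0598
grasp_force: 0.0
```

Run:
```python
from h import *
w=camera("wrist");s=camera("scene");o=get_obs();print(o["eef_pos"],o["grip_width"],o["ft_force"],o["grasp_force"])
im=np.hstack([cv2.resize(w["image"],(480,360)),cv2.resize(s["image"][150:270,200:307],(320,360),interpolation=cv2.INTER_CUBIC)])
cv2.imwrite("pics/j.png",im[...,::-1])
```

```text
[ 0.56572958 -0.1026423   0.19735269] 0.06020381084195951 [0.257078   0.56803802 0.33075605] 0.0
```

View pics/j.png

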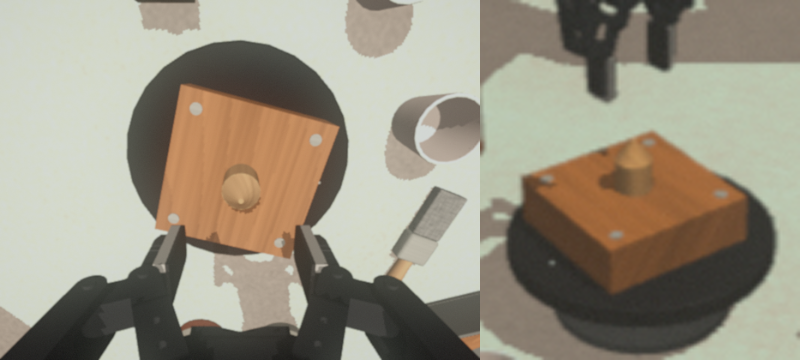

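The pin stands upright with its shoulder flush on the block, and the gripper is clear above it.

```bash
python3 -c "
from workcell import *
print(job_done())"
```

```text
the job is handed in; nothing more can be done
None
```

The cone pin is seated in the block with its shoulder home, released and handed in; the wrist force peaked at about 16 N while pressing, well under 40 N, and I saw no bystander disturbed, though I made no final position check of them and `job_done()` returned no verdict.

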